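Pin the easel leg and flip the sprung ring over the pin

ROBOT

A 7-joint arm with a two-finger parallel gripper is mounted at the origin on the work surface. World frame = base frame: x ahead of the robot, y to its left, z up, the work surface at z = 0. Lengths are in m, angles in rad, forces in N, time in s.
With the tool pointing down it reaches from about 0.4 to 0.85 m from the base axis. Payload 10.4 kg.
Tool frame: the origin (TCP) lies at the very end of the fingers, on their centre line; the grasp point (between the pads) lies 19 mm behind it; z points along the fingers, y is the line along which they close (so a half turn about z gives the same grasp; the last joint's range is limited). The gripper opens to 87 mm and grips with 3 to 60 N. Pads are 19 mm wide; open, the fingers measure 117 mm over their backs; the gripper's body (75 mm by 190 mm) begins 51 mm behind the grasp point.
Start: joints at [-1.219, 0.332, -0.065, 1.46, 0.022, 1.35, -0.088], TCP at [0.229, 0.582, 0.223] pointing down, gripper open.
Joint ranges: [-2.6, 2.6], [-0.5, 2.12], [-1.47, 1.34], [0.16, 2.42], [-1.27, 4.41], [0.06, 2.06], [-2.6, 2.6]. Speed limits (rad/s): [2.22, 2.22, 2.79, 2.79, 3.14, 3.14, 3.14].

INTERFACE

Orientations are given as [roll, pitch, yaw] about the fixed x, y, z axes, in that order (R = Rz(yaw) Ry(pitch) Rx(roll)).
In Python, from plant import manip gives the robot as it stands.
- The arm moves only by the tool play_rows, never from a script. Its argument "targets" is text: rows parted by semicolons, each of 5 numbers parted by spaces: the shift along the world's x, y, z in mm, then the turn about the world's z in rad, then the closure, from 0 (fully open) to 1 (shut). A call has 1 to 12 rows; each row shifts and turns the commanded pose from where the row before left it; what a row does not reach is not made up. A row lasts 1/8 s, in which the tool goes at most 62.5 mm and 10.7 degrees, less where a joint would pass 70% of its speed; a pose out of reach is approached as far as the arm can. A call with a gripper value outside its range is refused whole. The fingers move at their own pace and stop on an object; "grip_force" is the grip in N (left out, the last holds). Time passes only in rows, so rows that do not move let the fingers close. It gives the time, the measured TCP pose, the force, the opening and the grip force at its end, in the units of the state.
- manip.get_state(): the state, without advancing time (a new reading comes with each control period).
- manip.snapshot(name): name is "side" or "top"; returns the picture (384x512x3 uint8, red, green, blue); there is no depth.
- manip.camera_info(name): a dict with "camera_matrix" (3x3 intrinsics, pixels), "k1" (the pictures are not rectified: a ray, as slopes to the right and down, at radius r is drawn at 1 + k1 r^2 times it, then the intrinsics apply), "R" (3x3) and "t" (3): a world point X has camera coordinates R X + t. Camera axes: x right, y down, z forward; pixel columns grow to the right and rows downward; lengths in m; the calibration is good to about 2 mm. A picture is of the moment at which its call begins. camera_info takes no time and is no camera call.
- manip.hand_in(): hands the job in; it is judged then, once.
The state is a dict: "time_s": time; "q": joint angles; "qd": joint speeds; "joint_torque": joint torques, N m; "tool_pos": TCP position; "tool_rot": TCP orientation; "force": force on the tool from outside, world axes, zero at the start; "torque": the same for the moment, N m; "width": opening from 0.0 (shut) to 1.0 (fully open); "finger_force": force on a finger pad.
Only numpy, scipy, OpenCV 4.12 (cv2) and the standard library are available. Lean on these libraries where they do the work, as an engineer would, in place of code of your own. Each camera call takes 0.05 s, during which the arm holds its last target. There are 200 camera calls.

TASK

Lock the telescopic easel leg on the painter's bench: take the steel linch pin from its wooden rest, feel for the hole of the inner bar behind the slot in the leg's side, and push the pin gently through until its head is fully home against the leg. Then, with the pin home, flip its sprung ring over the leg until it snaps down around the pin's far end, and let go. Do not force the pin or jam it hard against the leg, and leave the paints, brush, knife, jar and cup where they are.

Things in the scene. Friction and masses are not known exactly. Their poses are not given: they have to be found in the camera images.
- pin: Linch pin, plain steel, about 190 g with its ring. Origin: centre of the head's flat seating face, on the pin's axis. A 12 mm square shank runs 62 mm along -y, its last 2 mm tapering to a 10 mm square nose. The head block, 18 (x) by 26 (y) by 22 mm (z), runs along +y; behind it is the ring's hinge. It starts lying level in the rest, z up, ring folded back; it lifts straight up.
- pin_grip (a point): Where to grip the head, across its 18 mm width (pin x): 15 mm behind the seating face, at (0, 15, 0) mm in the pin's frame.
- pin_tip (a point): Centre of the pin's nose, at (0, -62, 0) mm in the pin's frame.
- ring (a joint): Angle of the sprung ring: 0 closed around the nose, 1.57 standing up, 1.85 folded back (stop), where it starts. Over-centre spring: it resists closing, with about 0.2 N m (2 N at its end), down to about 0.55 rad; from there it snaps shut by itself and stays shut. It can be pushed over from behind with closed fingers, ending by pressing down.
- ring_hinge (a point): The ring's hinge, along the pin's x, at (0, 45, 0) mm in the pin's frame. Closed: two 4.4 mm wires rise from here to a flat strap (26 mm wide, 4 thick, z = 32 to 36 mm) that runs level over head and leg to y = -52 mm (pin frame) and bends down to z = 12 mm; a wire loop goes on around the nose (cross wire at y = -66 mm, z = 0). It clears the leg only when the pin is home.
- ring_end (a point): Middle of the ring's 22 mm cross wire, 111 mm from the hinge. The ring swings in the pin's y-z plane, over the head.
- rail: Easel leg, fixed: grey square steel sleeve, 40 by 40 mm, 200 mm long along its x, level on two wooden blocks, z = 75 to 115 mm. Origin on the table below the slot's centre. A bare metal inner bar sticks out of its +x end with a wooden canvas ledge (to z = 120 mm, 160 to 235 mm from the origin). The pin goes in from its +y side towards -y, pin axes parallel to the leg's.
- slot (a point): Centre of the slot's mouth in the sleeve's +y face, 95 mm up; axes as the leg's. Slot 42 (x) by 15 mm (z), through both 4 mm walls. 5 mm inside the face is the inner bar, rigidly held, with a 14 mm square through-hole at the slot's mid height but up to 12 mm to either side of its centre along x: not measured. A nose within about 1.5 mm goes in. Home: the seating face meets this face.
- rest: Wooden rest, fixed, 60 by 105 mm, 64 mm high. Origin on the table below the seating face of the pin lying in it, same axes; pin axis 60 mm up. Under the head it is only 13 mm wide down to 28 mm above the table, so fingers can straddle it.
- tube_a: Paint tube lying on the bench, 130 mm long, 32 mm thick; bystander.
- tube_b: Paint tube, as tube_a; bystander.
- tube_c: Paint tube, as tube_a; bystander.
- brush: Wooden paint brush lying flat, 210 mm; bystander.
- knife: Painting knife lying flat, 250 mm; bystander.
- jar: Amber glass jar, 60 mm across, 75 mm high, origin under its centre; bystander.
- cup: White ceramic cup, 64 mm across, 60 mm high, origin under its centre; bystander.
Not all that is in view belongs to the job. What is shaped like the pin but black or yellow is not meant.

How it is judged:
By the outcome, as a careful person would: the job done as asked, in the order asked, and still so for the second after the job is handed in, with the robot touching nothing.
It also fails if it takes over 72 s, if anything falls off the work surface, if the arm or the gripper's body presses on something with over 40 N, if the wrist force passes 120 N, or if a joint passes its speed limit or range.

## Working session

There is one attempt and no reset: what is moved stays moved. The work goes in short steps, Python scripts to look and compute and a tool call to move; the robot and the scene stay as the last step left them, time stands still between calls to the robot, and variables do not carry over. Pictures are saved under pics/ and viewed, at most 10 in all, crops included, and the job is handed in when it is done.

Besides the shell and the picture viewer there is one more tool, called after ">>>" as name(argument=value, ...) on one line, values as JSON. play_rows: Moves the arm, as the interface text tells. Its arguments: {"type":"object","properties":{"targets":{"type":"string"},"grip_force":{"type":"number"}},"required":["targets"]}

```bash
mkdir -p pics
cat > h.py <<'E'
import cv2,numpy as np
from plant import manip
def snap(n,f):
    im=np.ascontiguousarray(manip.snapshot(n)[:,:,::-1]); cv2.imwrite('pics/'+f,im); return im
def ray(n,u,v):
    c=manip.camera_info(n);K=np.array(c['camera_matrix']);R=np.array(c['R']);t=np.array(c['t'])
    p=cv2.undistortPoints(np.array([[[u,v]]],float),K,np.array([c['k1'],0,0,0.]))[0,0]
    return -R.T@t, R.T@np.array([p[0],p[1],1])
def onz(n,u,v,z):
    o,d=ray(n,u,v); return o+d*(z-o[2])/d[2]
def tri(u1,v1,u2,v2):
    o1,d1=ray('top',u1,v1);o2,d2=ray('side',u2,v2)
    s=np.linalg.lstsq(np.c_[d1,-d2],o2-o1,rcond=None)[0]
    a=o1+d1*s[0];b=o2+d2*s[1];return (a+b)/2,np.linalg.norm(a-b)
def proj(n,X):
    c=manip.camera_info(n)
    return cv2.projectPoints(np.array(X,float).reshape(-1,1,3),cv2.Rodrigues(np.array(c['R']))[0],np.array(c['t'],float),np.array(c['camera_matrix']),np.array([c['k1'],0,0,0.]))[0][:,0]
E
python3 - <<'E'
from h import *
a=snap('top','t0.png');b=snap('side','s0.png')
cv2.imwrite('pics/t0b.png',cv2.resize(a,(800,600),interpolation=2));cv2.imwrite('pics/s0b.png',cv2.resize(b,(800,600),interpolation=2))
for n in('top','side'):
  c=manip.camera_info(n);print(n,-np.array(c['R']).T@c['t'],c['camera_matrix'],c['k1'])
print(manip.get_state())
E
```

```text
top [ 0.23816111 -0.03237379  1.58204382] [[494.10939071   0.         251.7617844 ]
 [  0.         494.10939071 199.91241631]
 [  0.           0.           1.        ]] -0.014322705983316178
side [ 0.33771895 -1.03697775  0.78756295] [[411.75832826   0.         252.18040596]
 [  0.         411.75832826 185.42052003]
 [  0.           0.           1.        ]] -0.058358235002895054
{'time_s': 0.1, 'q': array([-1.21861476,  0.33278013, -0.0647086 ,  1.46083215,  0.02157765,
        1.34987986, -0.08850196]), 'qd': array([ 0.00036942, -0.00170517,  0.00195308, -0.00286829, -0.00130899,
       -0.00033898,  0.00055077]), 'joint_torque': array([ 8.62697507e-04, -6.24541783e+01,  2.41169496e-02, -3.90717781e+01,
       -6.13735174e-02,  3.63995216e-02,  8.14629311e-05]), 'tool_pos': array([0.22866311, 0.58131513, 0.22186335]), 'tool_rot': array([-3.14038771e+00,  2.87814487e-05,  2.76683105e+00]), 'force': array([-0.05875299, -0.13066182,  1.00623515]), 'torque': array([ 0.03841214, -0.00703134, -0.07628494]), 'finger_force': 0.0, 'width': 0.9986804172714664}
```

View pics/t0b.png

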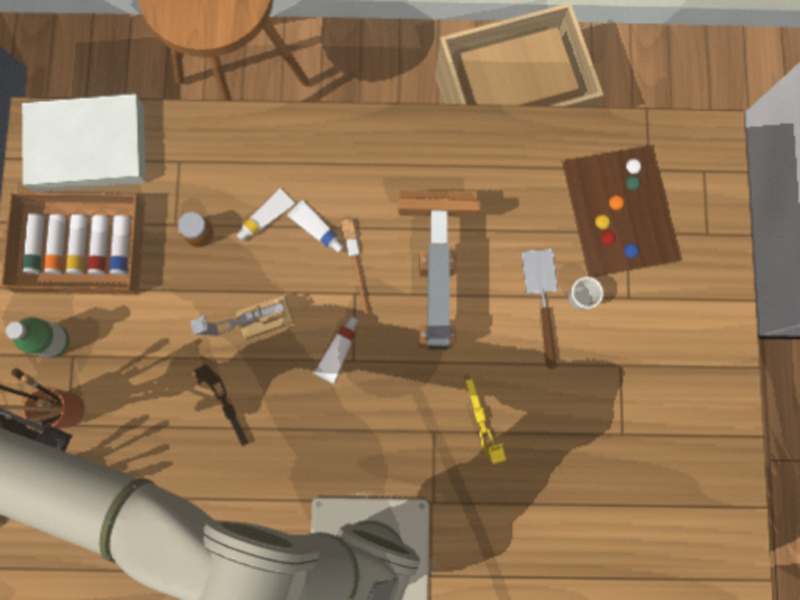

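View pics/s0b.png

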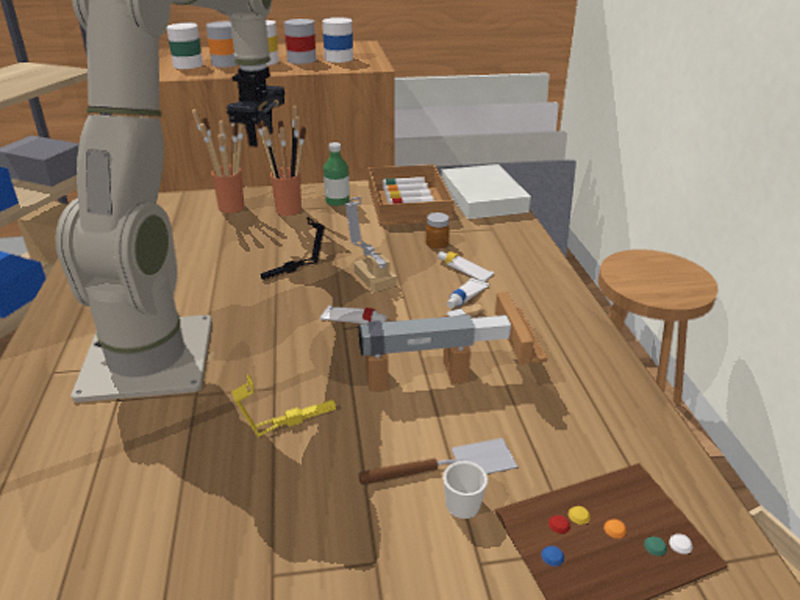

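The top view shows three pin-shaped things: steel in a wooden rest at (250,318), black at (220,405) and yellow at (487,420). The steel one in the rest fits the description. The leg is at (438,280), with its bar and ledge pointing up the picture (+x). I'll confirm with enlarged crops.

Run:
```python
import cv2,numpy as np
a=cv2.imread('pics/t0.png');b=cv2.imread('pics/s0.png')
c1=cv2.resize(a[180:230,115:195],(800,500),interpolation=2)
cv2.imwrite('pics/c1.png',c1)
c2=cv2.resize(b[120:190,215:275],(514,600),interpolation=2)
cv2.imwrite('pics/c2.png',c2)
c3=cv2.resize(a[115:225,250:310],(327,600),interpolation=2)
c4=cv2.resize(b[180:255,220:350],(470,271),interpolation=2)
o=np.zeros((600,800,3),np.uint8);o[:,:327]=c3;o[:271,330:]=c4;cv2.imwrite('pics/c3.png',o)
```

```text
(no output)
```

View pics/c1.png

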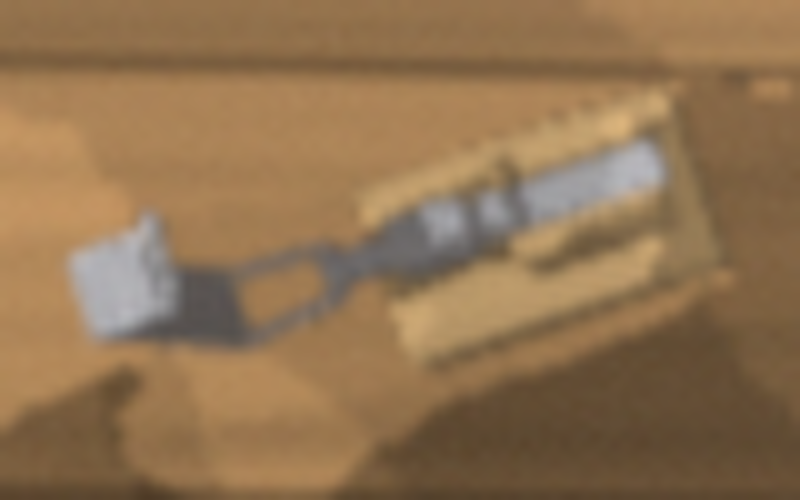

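View pics/c2.png

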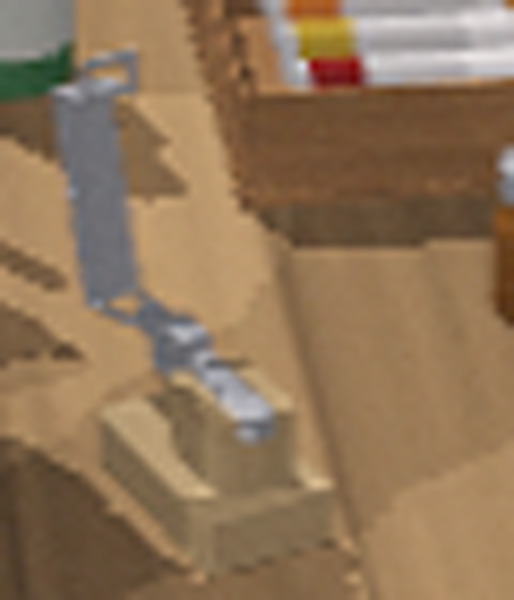

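View pics/c3.png

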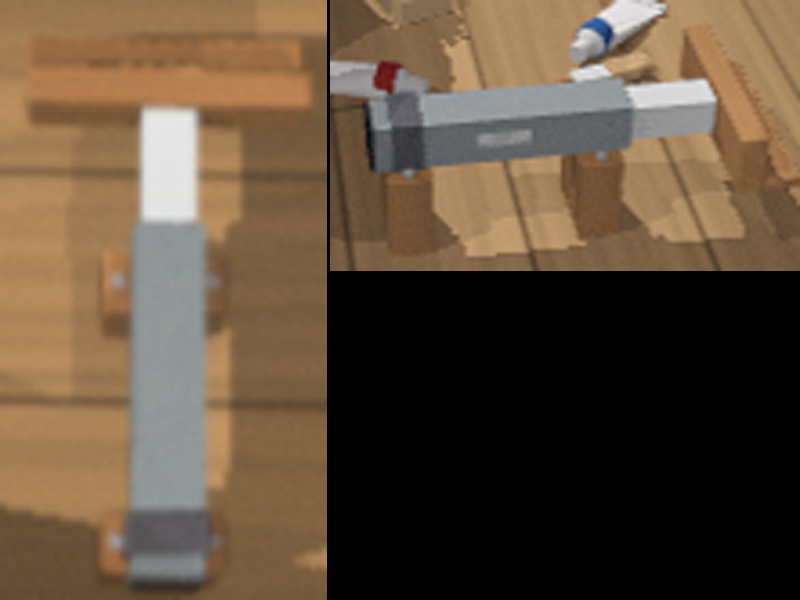

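The crops confirm the steel pin lying in the rest. In the top crop its nose is at (660,163) and its hinge near (350,265), with the ring folded back to the left. The leg is clear, and its far slot shows in the side view at full px (268,218). Next I'll measure with masks.

Run:
```python
from h import *
a=cv2.imread('pics/t0.png');b=cv2.imread('pics/s0.png')
S=cv2.cvtColor(a,cv2.COLOR_BGR2HSV)[...,1]
# pin mask top
m=np.zeros_like(S);m[190:212,150:183]=(S[190:212,150:183]<60)
n,l,st,ce=cv2.connectedComponentsWithStats(m)
print(st[1:],ce[1:])
k=1+np.argmax(st[1:,4]);p=np.argwhere(l==k)[:,::-1].astype(np.float32)
vx,vy,x0,y0=cv2.fitLine(p,cv2.DIST_HUBER,0,.01,.01).ravel();print('line',vx,vy,x0,y0)
t=(p-[x0,y0])@[vx,vy];print('range',t.min(),t.max())
for tt in(t.min(),t.max()+.5): print(x0+tt*vx,y0+tt*vy)
A=onz('top',x0-8*vx,y0-8*vy,.066);B=onz('top',x0+8*vx,y0+8*vy,.066);d=B-A;print('dir -y',d, 'pin yaw',np.arctan2(d[0],-d[1]))
e=onz('top',x0+(t.max()+.5)*vx,y0+(t.max()+.5)*vy,.066);print('nose',e)
# triangulate nose top
print(tri(181,196.2,245.3,168.7))
# rail top edges
m=(S<45).astype(np.uint8)
for v in(160,165,170,175,180,185,190,200):
  xs=np.where(m[v,268:295])[0]+268;print(v,xs.min(),xs.max(),[onz('top',u,v,.115).round(4)[:2] for u in(xs.min()-.5,xs.max()+.5)])
print('col',[(v,a[v,280].tolist()) for v in list(range(130,139))+list(range(150,160))+list(range(206,225))])
print(b[214:223,258:280].mean(2).astype(int))
```

```text
[[150 194  32  14 163]] [[165.24539877 200.6809816 ]]
line 0.9449689 -0.3271603 165.37518 200.65927
range -16.603504 16.289295
149.6854 206.09128
181.24054 195.16647
dir -y [ 0.01723708 -0.04618907  0.        ] pin yaw 0.3571787272040138
nose [0.49010585 0.18050246 0.066     ]
(array([0.49000617, 0.18210885, 0.05889128]), np.float64(0.003955126020961163))
160 274 287 [array([ 0.5954, -0.103 ]), array([ 0.5961, -0.1457])]
165 274 287 [array([ 0.5798, -0.1032]), array([ 0.5805, -0.1458])]
170 274 287 [array([ 0.5642, -0.1033]), array([ 0.565 , -0.1458])]
175 274 287 [array([ 0.5487, -0.1034]), array([ 0.5495, -0.1459])]
180 274 286 [array([ 0.5333, -0.1036]), array([ 0.534 , -0.1429])]
185 274 286 [array([ 0.5179, -0.1037]), array([ 0.5186, -0.143 ])]
190 274 287 [array([ 0.5025, -0.1039]), array([ 0.5033, -0.1461])]
200 274 286 [array([ 0.472 , -0.1041]), array([ 0.4727, -0.1432])]
col [(130, [78, 126, 181]), (131, [78, 127, 183]), (132, [78, 128, 183]), (133, [83, 128, 179]), (134, [129, 152, 181]), (135, [200, 207, 211]), (136, [226, 229, 227]), (137, [229, 231, 230]), (138, [229, 2
[... 812 characters left out ...]
1 100 100  98  98  97 100 101
   96  98  98  94]
 [ 98 100  97  98 101 100 101 102 107 109 114 115 122 125 135 137 144 130
   91  98  99 100]
 [ 97  97 107 126 135 143 142 132 131 131 129 127 138 141 141 141 143 131
   94  98 100  99]
 [102 100 110 138 146 144 139 134 127 128 128 133 141 139 140 140 135 118
   95  98  97 101]
 [ 99  97 107 132 139 137 136 130 129 131 131 135 136 124 123 111 113 110
   97  97  99  98]
 [ 99  99 103 116 112 116 120 112 115 112 104 102 103 101 100  97 102  99
   97  99  98 102]
 [ 98  96  98 100  98 102  96 100  97  98  98  98  98  99 100 100 101  98
   99  97  97  98]
 [ 98  97  97  99  99  99  98  94  99  99 101  99 101  96  99  97  98  96
   98  98  98  99]]
```

```bash
cat > m.py <<'E'
from h import *
a=cv2.imread('pics/t0.png').astype(float);b=cv2.imread('pics/s0.png').astype(float)
def edge(prof,lo):  # subpixel position of strongest gradient, prof starts at lo
    g=np.abs(np.diff(cv2.GaussianBlur(prof.reshape(1,-1),(3,1),0).ravel()));k=int(g.argmax())
    s=slice(max(k-1,0),k+2);return lo+.5+(np.arange(len(g))[s]*g[s]).sum()/g[s].sum()
sat=a[...,2]-a[...,0]
L=[];R=[]
for v in list(range(158,165))+list(range(177,206)):
    L.append([edge(sat[v,269:279],269),v]);R.append([edge(sat[v,282:292],282),v])
for nm,E in(('+y',L),('-y',R)):
    P=np.array([onz('top',u,v,.115)[:2] for u,v in E]);f=np.polyfit(P[:,0],P[:,1],1);r=P[:,1]-np.polyval(f,P[:,0])
    k=abs(r)<.002;f=np.polyfit(P[k,0],P[k,1],1);print(nm,'slope',f[0],'y at .53',np.polyval(f,.53),'rms',r[k].std())
print('+x end',onz('top',280.5,edge(a[148:162,280,1],148),.115),'-x end',onz('top',280.5,edge(a[216:226,280,1],216),.115))
# far slot in side view, on plane y
o,d=ray('side',268.0,218.1);
for yy in(-.1445,):print('slot far',o+d*(yy-o[1])/d[1])
# height of rail: top +x/-y corner & -x/-y corner of the sleeve: top row edge in side, ray to plane y=-.1445
for u in(235,245,262,290):
    v=edge(b[185:225,u].mean(1),185)
    print(u,v)
# pin shank: sections perpendicular to the axis
S=sat
for u in range(168,181):
    pr=S[190:212,u];k=190+np.argmin(pr);print(u,k,pr.astype(int).tolist())
E
python3 m.py; python3 -c "
import cv2;b=cv2.imread('pics/s0.png').astype(int)
print(b[196:236,285].mean(1).astype(int));print(b[196:236,248].mean(1).astype(int))
print((b[160:178,236:252,2]-b[160:178,236:252,0]))"
```

```text
+y slope 0.005970999908918603 y at .53 -0.10335157515297934 rms 9.37652126609774e-05
-y slope 0.003689532105217427 y at .53 -0.14568408584494694 rms 5.585342108420563e-05
+x end [ 0.61214774 -0.12424048  0.115     ] -x end [ 0.41030274 -0.12562091  0.115     ]
slot far [ 0.5127998  -0.1445      0.08988308]
235 204.36696562032884
245 214.44782608695652
262 213.17266775777415
290 198.34950071326676
168 199 [85, 85, 80, 80, 84, 82, 75, 42, 8, -2, -2, 1, 31, 68, 82, 69, 58, 68, 80, 80, 80, 74]
169 199 [85, 83, 80, 81, 85, 82, 65, 23, 1, -3, -1, 5, 47, 77, 81, 66, 52, 64, 78, 81, 80, 67]
170 199 [84, 75, 77, 81, 83, 79, 53, 11, -2, -3, -1, 13, 59, 79, 74, 60, 51, 67, 80, 78, 77, 60]
171 199 [83, 78, 80, 84, 84, 73, 43, 8, -1, -2, 0, 29, 65, 73, 61, 53, 57, 73, 80, 81, 76, 60]
172 198 [84, 81, 83, 83, 82, 66, 25, 4, -2, -2, 4, 44, 67, 59, 52, 51, 67, 79, 80, 79, 69, 54]
173 199 [77, 77, 82, 82, 80, 54, 11, 0, 0, -1, 19, 57, 66, 53, 49, 51, 71, 80, 80, 76, 64, 56]
174 198 [79, 78, 84, 83, 75, 41, 10, 0, -2, 2, 35, 63, 62, 51, 47, 57, 74, 80, 83, 75, 60, 60]
175 197 [82, 85, 88, 86, 64, 21, 
[... 1086 characters left out ...]
-7 -7 -3 31 66 68 73 75 75 71 67 57]
 [45 62 61 29 -5 -7 -9 -4 30 63 69 69 75 75 70 59]
 [48 46 61 65 15 -6 -6 -6 -7 15 66 68 72 76 73 61]
 [47 48 57 58 45 21 -5 -6 -6 -6 18 71 68 70 73 66]
 [49 46 48 57 61 48 21 -6 -5 -7  1 45 53 65 75 67]
 [48 48 51 53 57 59 40  3 -6 -3  5 41 53 63 75 69]
 [47 47 49 53 51 54 30  2 -5 -6  6 40 54 63 74 71]
 [49 48 51 54 54 53 45 25 13 28 40 49 51 63 75 74]
 [46 47 52 54 53 52 53 55 54 52 51 47 51 65 76 73]
 [51 49 52 58 54 52 50 50 51 50 50 48 49 61 74 74]
 [64 48 51 55 54 53 52 51 53 50 50 47 51 59 67 72]
 [66 64 52 54 53 52 51 52 49 50 47 47 47 57 65 68]
 [67 67 67 57 53 54 52 49 49 51 47 48 47 48 59 72]
 [66 69 72 69 58 52 53 50 50 52 56 56 57 56 56 55]]
```

Run:
```python
from h import *
a=cv2.imread('pics/t0.png').astype(int);S=a[...,2]-a[...,0]
print(S[190:201,178:187])
for v in(210.9,222.7):
  o,d=ray('side',285,v);print('rail z',o+d*(-.1457-o[1])/d[1])
A=onz('top',168,199.65,.066);B=onz('top',179,195.8,.066);d=B-A;yaw=np.arctan2(d[0],-d[1]);print(A,B,yaw)
for t in((181.3,195.2),(181,195.6)):
  for s in((244.5,168),(244.7,168.6),(245,169)):print(tri(*t,*s))
nose=onz('top',181.2,195.1,.066);print(nose)
c,s=np.cos(yaw),np.sin(yaw)
print('seat',nose+62e-3*np.array([-s,c,0]),'grip',nose+77e-3*np.array([-s,c,0]))
for n in('top','side'):print(n,proj(n,nose-[0,0,.0]))
```

```text
[[80 82 86 81 61 59 65 65 64]
 [83 78 77 74 57 59 64 65 65]
 [77 66 61 63 58 56 62 64 63]
 [60 42 43 56 61 55 59 62 64]
 [19  9 24 52 62 56 57 61 64]
 [ 1 -2  8 40 61 57 54 60 62]
 [-3 -3 -1 24 56 60 53 58 61]
 [-4 -3  0 18 52 62 53 53 58]
 [ 6 18 28 35 56 64 58 53 56]
 [51 54 58 54 57 63 60 51 54]
 [73 67 64 54 58 63 63 53 53]]
rail z [ 0.55974959 -0.1457      0.11059272]
rail z [ 0.56165339 -0.1457      0.06911035]
[0.47529439 0.22104734 0.066     ] [0.48799059 0.18738705 0.066     ] 0.36068601026328895
(array([0.4897426 , 0.18071729, 0.06314802]), np.float64(0.001449751195566925))
(array([0.49033093, 0.18109745, 0.06043451]), np.float64(0.0011782284926267709))
(array([0.49102711, 0.18136365, 0.05852429]), np.float64(0.0004304802400231523))
(array([0.48922713, 0.18169456, 0.06247395]), np.float64(0.0001632115833966673))
(array([0.48981491, 0.18207647, 0.05975756]), np.float64(0.00011084390187055825))
(array([0.49051073, 0.18234327, 0.05784627]), np.float64(0.0008608521209540767))
[0.49031318 0.18063649 0.066     ]
seat [0.46843238 0.2386471  0.066     ] grip [0.46313863 0.25268192 0.066     ]
top [[181.2 195.1]]
side [[244.86516623 167.2471922 ]]
```

Pin and leg are measured and consistent: grip point about (0.4635, 0.2525), pin yaw about 0.36, slot about (0.513, -0.1055, 0.095). The side view reads about 4.5 mm low on both the pin and the leg, so the heights match the text. Moving to above the pin.

>>> play_rows(targets="25 -35 0 -0.09 0;33 -46 0 -0.12 0;33 -46 0 -0.12 0;33 -46 0 -0.12 0;33 -46 0 -0.12 0;33 -46 0 -0.12 0;25 -36 0 -0.1 0;20 -28 0 -0.046 0;0 0 0 0 0;0 0 0 0 0;0 0 0 0 0", grip_force=30)

```text
time_s: 1.48
tool_pos: [0.4631, 0.2539, 0.2224]
tool_rot: [-3.141, -0.0, 1.934]
force: [-1.1, -0.1, 0.6]
width: 1.003
finger_force: 0.0
```

>>> play_rows(targets="0 -1 -35 0 0;0 0 -40 0 0;0 0 -40 0 0;0 0 -20 0 0;0 0 0 0 0;0 0 0 0 0")

```text
time_s: 2.22
tool_pos: [0.4641, 0.2524, 0.0886]
tool_rot: [3.14, -0.0, 1.932]
force: [0.2, 0.0, 0.4]
width: 1.0
finger_force: 0.0
```

Run:
```python
from h import *
a=snap('top','t1.png');b=snap('side','s1.png')
o=np.zeros((480,800,3),np.uint8)
o[:,:400]=cv2.resize(a[170:230,120:170+0],(400,480),interpolation=2)
o[:,400:]=cv2.resize(b[115:187,210:270],(400,480),interpolation=2);cv2.imwrite('pics/c4.png',o)
s=manip.get_state();print(s['tool_pos'],proj('top',s['tool_pos']),proj('side',s['tool_pos']))
```

```text
[0.46437366 0.25229851 0.08880874] [[156.42581232 201.83239341]] [[234.98529203 152.14965091]]
```

View pics/c4.png

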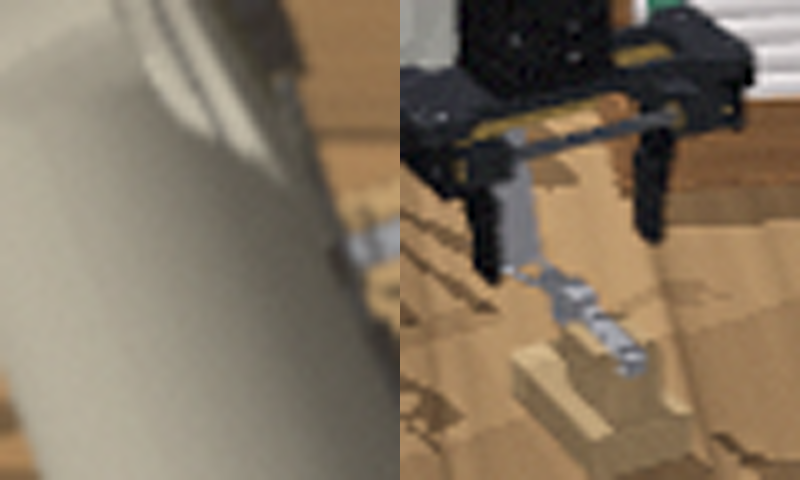

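The fingers straddle the head: tips at crop (487,278) and (652,238), head at (578,300). I'll go down and close.

>>> play_rows(targets="0 0 -20 0 0;0 0 -20 0 0;0 0 -7.5 0 0;0 0 0 0 0;0 0 0 0 0.4;0 0 0 0 0.7;0 0 0 0 1;0 0 0 0 1;0 0 0 0 1;0 0 0 0 1;0 0 0 0 1;0 0 0 0 1")

```text
time_s: 3.82
tool_pos: [0.4639, 0.2517, 0.0401]
tool_rot: [3.141, -0.0, 1.931]
force: [0.8, -0.0, -0.5]
width: 0.202
finger_force: 29.9
```

>>> play_rows(targets="0 0 6 0 1;0 0 15 0 1;0 0 20 0 1;0 0 19 0 1;0 0 0 0 1;0 0 0 0 1", grip_force=45)

```text
time_s: 4.58
tool_pos: [0.4635, 0.2515, 0.0998]
tool_rot: [-3.141, -0.0, 1.931]
force: [-1.2, -0.5, -2.3]
width: 0.204
finger_force: 44.9
```

>>> play_rows(targets="3 -15 0 -0.02 1;6 -33 0 -0.05 1;8 -40 0 -0.06 1;8 -40 0 -0.06 1;8 -40 0 -0.06 1;8 -40 0 -0.057 1;5 -32 0 -0.05 1;3 -25 0 0 1;0 0 -10 0 1;0 0 -10 0 1;0 0 -5 0 1;0 0 0 0 1")

```text
time_s: 6.08
tool_pos: [0.5123, -0.0129, 0.0745]
tool_rot: [-3.141, 0.0, 1.575]
force: [0.5, 0.3, -1.9]
width: 0.202
finger_force: 44.9
```

Run:
```python
from h import *
s=manip.get_state();print(s['tool_pos'],s['tool_rot'],s['force'],s['torque'],s['width'])
a=snap('top','t2.png');b=snap('side','s2.png')
o=np.zeros((600,800,3),np.uint8)
o[:,:300]=cv2.resize(a[150:230,240:280],(300,600),interpolation=2)
o[:,300:]=cv2.resize(b[130:226,210:290],(500,600),interpolation=2);cv2.imwrite('pics/c5.png',o)
```

```text
[ 0.51234487 -0.01292327  0.07451405] [-3.14057906e+00  1.78920545e-04  1.57464910e+00] [ 0.53967131  0.30442595 -1.91485295] [-0.0831018   0.07357617 -0.02053775] 0.20161997863585882
```

View pics/c5.png

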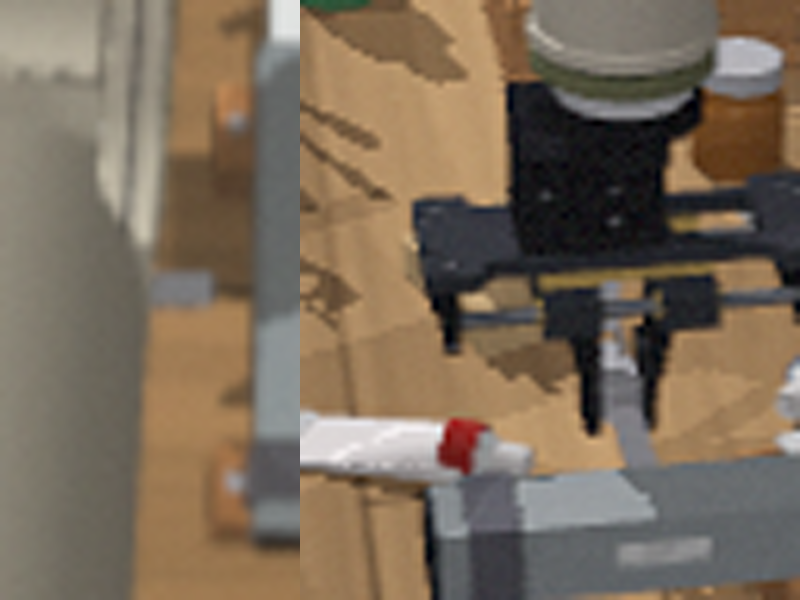

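Run:
```python
from h import *
a=cv2.imread('pics/t2.png').astype(int);S=a[...,2]-a[...,0]
print(S[183:194,260:275])
print(onz('top',265,188.4,.101),onz('top',268.3,188.4,.101))
```

```text
[[28 46 50 46 42 42 43 41 40 41 43 43 43 27  5]
 [32 45 49 44 40 43 40 41 42 40 42 42 40 26  5]
 [39 47 47 41 38 36 37 38 41 43 43 45 40 26  6]
 [24 20 18 13 11 12 11 10 29 42 44 43 43 26  6]
 [ 9  3 -1  0  0 -1 -2  1 15 37 39 41 39 26  5]
 [ 4  0 -1 -2 -2 -3  0 -1 13 33 33 34 33 21  5]
 [ 5  2  1  1  0  1  1  2 20 50 49 41 44 27  4]
 [17 17 23 19 15 17 23 25 52 71 72 68 66 38  7]
 [49 59 60 58 59 58 60 63 74 81 80 81 77 45  9]
 [65 77 78 78 78 77 78 78 80 82 81 83 79 46  5]
 [67 81 82 81 81 81 81 82 83 81 81 81 78 44  4]]
[ 0.509558   -0.07858868  0.101     ] [ 0.5097318  -0.08864478  0.101     ]
```

>>> play_rows(targets="0 -4 0.5 0 1;0 -5 0 0 1;0 -4 0 0 1;0 0 0 0 1;0 0 0 0 1")

```text
time_s: 6.8
tool_pos: [0.5128, -0.0263, 0.0756]
tool_rot: [3.141, -0.0, 1.574]
force: [0.1, -0.0, -2.5]
width: 0.205
finger_force: 44.9
```

>>> play_rows(targets="0 -2 0 0 1;0 -2 0 0 1;0 -2 0 0 1;0 0 0 0 1;0 0 0 0 1")

```text
time_s: 7.42
tool_pos: [0.5128, -0.0323, 0.0756]
tool_rot: [3.142, -0.0, 1.574]
force: [-0.5, -0.2, -3.1]
width: 0.201
finger_force: 44.9
```

>>> play_rows(targets="0 -1.5 0 0 1;0 -1.5 0 0 1;0 0 0 0 1")

```text
time_s: 7.8
tool_pos: [0.5128, -0.0355, 0.0756]
tool_rot: [3.142, -0.0, 1.574]
force: [-0.1, 0.3, -2.2]
width: 0.201
finger_force: 44.9
```

>>> play_rows(targets="0 -1.5 0 0 1;0 -1.5 0 0 1;0 0 0 0 1")

```text
time_s: 8.18
tool_pos: [0.5127, -0.036, 0.0755]
tool_rot: [-3.141, -0.003, 1.576]
force: [-1.3, 9.3, -1.4]
width: 0.204
finger_force: 44.9
```

Contact with the inner bar, nose about 6 mm past the face at 9 N. I'll ease off to a light press and feel sideways towards -x.

>>> play_rows(targets="0 1.5 0 0 1;-0.7 0 0 0 1;-0.7 0 0 0 1;-0.7 0 0 0 1;0 0 0 0 1")

```text
time_s: 8.8
tool_pos: [0.5115, -0.0361, 0.0759]
tool_rot: [3.14, -0.001, 1.575]
force: [1.7, 5.4, -2.0]
width: 0.201
finger_force: 44.9
```

>>> play_rows(targets="-0.7 0 0 0 1;-0.7 0 0 0 1;-0.7 0 0 0 1;0 0 0 0 1")

```text
time_s: 9.3
tool_pos: [0.5084, -0.0372, 0.0755]
tool_rot: [-3.141, 0.0, 1.573]
force: [0.4, 1.0, -1.7]
width: 0.203
finger_force: 44.9
```

>>> play_rows(targets="0 -1 0 0 1;0 -1 0 0 1;0 0 0 0 1")

```text
time_s: 9.68
tool_pos: [0.5086, -0.039, 0.0756]
tool_rot: [3.142, 0.0, 1.574]
force: [0.0, -0.1, -2.1]
width: 0.201
finger_force: 44.9
```

>>> play_rows(targets="0 -1.5 0 0 1;0 -1.5 0 0 1;0 -1.5 0 0 1;0 0 0 0 1")

```text
time_s: 10.18
tool_pos: [0.5086, -0.0436, 0.0756]
tool_rot: [3.142, 0.0, 1.573]
force: [-0.9, 0.1, -1.8]
width: 0.201
finger_force: 44.9
```

>>> play_rows(targets="0 -1.5 0 0 1;0 -1.5 0 0 1;0 -1.5 0 0 1;0 0 0 0 1")

```text
time_s: 10.68
tool_pos: [0.5086, -0.048, 0.0756]
tool_rot: [3.142, 0.0, 1.574]
force: [-0.4, 0.0, -2.5]
width: 0.202
finger_force: 44.9
```

Free running. I'll continue gently; home is expected near TCP y = -0.091.

>>> play_rows(targets="0 -3 0 0 1;0 -3 0 0 1;0 -3 0 0 1;0 -3 0 0 1;0 0 0 0 1;0 0 0 0 1")

```text
time_s: 11.42
tool_pos: [0.5086, -0.0598, 0.0756]
tool_rot: [3.142, -0.0, 1.574]
force: [-0.2, -0.3, -2.9]
width: 0.201
finger_force: 44.9
```

>>> play_rows(targets="0 -3 0 0 1;0 -3 0 0 1;0 -3 0 0 1;0 -3 0 0 1;0 -3 0 0 1;0 0 0 0 1;0 0 0 0 1")

```text
time_s: 12.3
tool_pos: [0.5087, -0.075, 0.0757]
tool_rot: [3.141, 0.0, 1.574]
force: [1.7, -1.1, -3.0]
width: 0.204
finger_force: 44.9
```

>>> play_rows(targets="0 -3 0 0 1;0 -3 0 0 1;0 -3 0 0 1;0 0 0 0 1;0 0 0 0 1")

```text
time_s: 12.92
tool_pos: [0.5088, -0.0843, 0.0757]
tool_rot: [3.141, 0.0, 1.574]
force: [3.5, -1.0, -1.8]
width: 0.202
finger_force: 44.9
```

>>> play_rows(targets="0.5 -2 0 0 1;0.2 -2 0 0 1;0 -1 0 0 1;0 -1 0 0 1;0 0 0 0 1;0 0 0 0 1")

```text
time_s: 13.68
tool_pos: [0.5091, -0.09, 0.0755]
tool_rot: [-3.141, 0.0, 1.574]
force: [-0.8, -0.3, -2.6]
width: 0.201
finger_force: 44.9
```

>>> play_rows(targets="0 -1 0 0 1;0 -1 0 0 1;0 0 0 0 1;0 0 0 0 1")

```text
time_s: 14.18
tool_pos: [0.5093, -0.0919, 0.0756]
tool_rot: [3.141, -0.0, 1.574]
force: [-0.1, -0.4, -3.4]
width: 0.205
finger_force: 44.9
```

>>> play_rows(targets="0 -1 0 0 1;0 -1 0 0 1;0 -0.5 0 0 1;0 0 0 0 1;0 0 0 0 1")

```text
time_s: 14.8
tool_pos: [0.5093, -0.0926, 0.0755]
tool_rot: [-3.141, -0.002, 1.575]
force: [-1.6, 6.4, -0.9]
width: 0.202
finger_force: 44.9
```

Stopped 56.8 mm beyond the bar contact (57 mm expected for home). I'll give it one slight extra press, then relax, open and rise.

>>> play_rows(targets="0 -1 0 0 1;0 0 0 0 1;0 1.5 0 0 1;0 0 0 0 0.8;0 0 0 0 0.6;0 0 0 0 0.45;0 0 0 0 0.45;0 0 0 0 0.45")

```text
time_s: 15.8
tool_pos: [0.5094, -0.0941, 0.0757]
tool_rot: [3.141, 0.0, 1.573]
force: [0.5, -0.1, -0.1]
width: 0.522
finger_force: 0.0
```

>>> play_rows(targets="0 0 10 0 0.45;0 0 30 0 0.45;0 0 40 0 0.45;0 0 40 0 0.45;0 0 40 0 0.45;0 15 0 0 0.8;0 35 0 0 1;0 40 0 0 1;0 33 0 0 1;0 0 0 0 1;0 0 0 0 1", grip_force=10)

```text
time_s: 17.18
tool_pos: [0.509, 0.0287, 0.2353]
tool_rot: [-3.141, 0.0, 1.574]
force: [0.8, -0.5, -0.1]
width: 0.025
finger_force: 0.0
```

Run:
```python
from h import *
s=manip.get_state();print(s['tool_pos'],s['tool_rot'],s['force'],s['width'])
a=snap('top','t3.png');b=snap('side','s3.png')
o=np.zeros((600,800,3),np.uint8)
o[:,:300]=cv2.resize(a[150:230,250:290],(300,600),interpolation=2)
o[:,300:]=cv2.resize(b[130:226,220:300],(500,600),interpolation=2);cv2.imwrite('pics/c6.png',o)
```

```text
[0.50901522 0.02872701 0.23526595] [-3.14112486e+00  4.49592924e-04  1.57366478e+00] [ 0.78581428 -0.45745087 -0.08363759] 0.025129837931249732
```

View pics/c6.png

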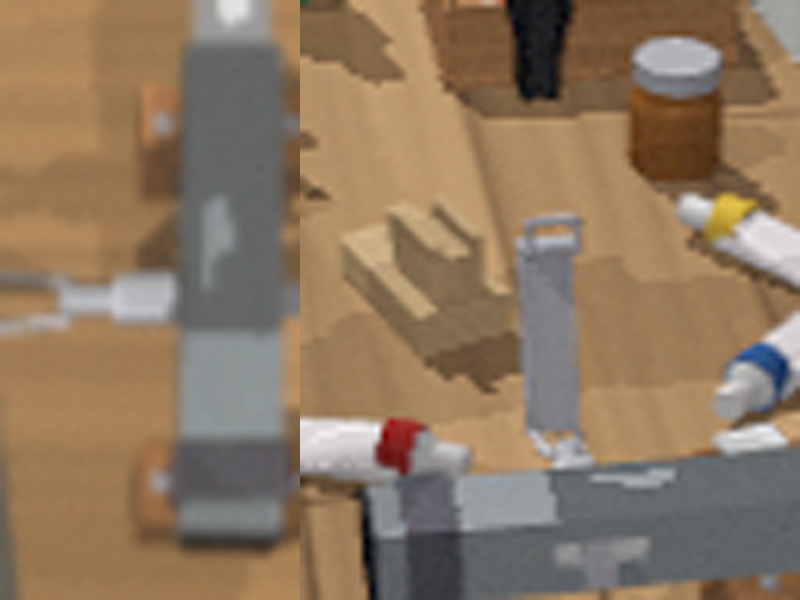

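The pin is home: its head touches the leg at crop (178,297), the nose protrudes on the far side at (285,297), and the ring stands folded back. I'll drop in behind it and push it over.

>>> play_rows(targets="0 0 -30 0 1;0 0 -30 0 1;0 0 -9 0 1;0 0 0 0 1;0 -8 0 0 1;0 -8 1 0 1;0 -6 1 0 1;0 -5 1 0 1;0 -5 2 0 1;0 -4 1 0 1;0 0 0 0 1")

```text
time_s: 18.65
tool_pos: [0.5093, -0.0074, 0.1726]
tool_rot: [3.141, 0.0, 1.573]
force: [-0.5, 1.8, 1.8]
width: 0.007
finger_force: 1.2
```

>>> play_rows(targets="0 -8 2 0 1;0 -7 2.5 0 1;0 -7 2.5 0 1;0 -6 1 0 1;0 -6 1 0 1;0 -6 0.5 0 1;0 0 0 0 1")

```text
time_s: 19.52
tool_pos: [0.5092, -0.0477, 0.182]
tool_rot: [-3.141, 0.0, 1.573]
force: [0.5, 2.4, 0.2]
width: 0.008
finger_force: 1.0
```

>>> play_rows(targets="0 -6 0 0 1;0 -6 -0.3 0 1;0 -5.5 -0.5 0 1;0 -6 -1 0 1;0 -5.5 -1.3 0 1;0 -5.5 -2 0 1;0 0 0 0 1")

```text
time_s: 20.4
tool_pos: [0.5091, -0.0821, 0.1768]
tool_rot: [-3.141, 0.0, 1.573]
force: [-0.2, 0.5, -0.2]
width: 0.009
finger_force: 0.3
```

>>> play_rows(targets="0 -5 -2 0 1;0 -5 -2.5 0 1;0 -4 -3 0 1;0 0 0 0 1")

```text
time_s: 20.9
tool_pos: [0.509, -0.096, 0.1691]
tool_rot: [-3.141, 0.0, 1.573]
force: [0.1, 0.6, 0.6]
width: 0.002
finger_force: 0.0
```

Run:
```python
from h import *
a=snap('top','t4.png');b=snap('side','s4.png')
cv2.imwrite('pics/c7.png',cv2.resize(b[150:240,220:310],(600,600),interpolation=2))
```

```text
(no output)
```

View pics/c7.png

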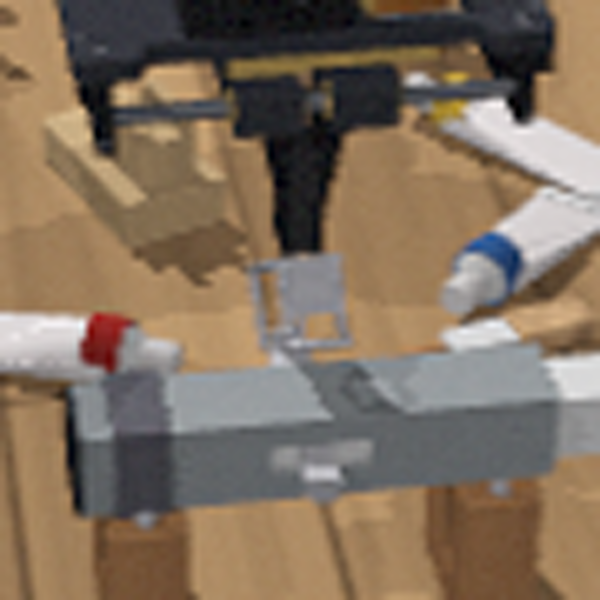

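The ring is leaning well over the leg (strap at crop (310,290), loop at (325,330)) with the fingertips on its back. I'll keep pressing over and down.

>>> play_rows(targets="0 -4 -2.5 0 1;0 -4 -3 0 1;0 -4 -3 0 1;0 -4 -3.5 0 1;0 -4 -4 0 1;0 -3 -4 0 1;0 0 0 0 1")

```text
time_s: 21.88
tool_pos: [0.509, -0.1186, 0.1491]
tool_rot: [-3.141, 0.0, 1.573]
force: [-0.4, 0.2, 0.4]
width: 0.005
finger_force: 0.0
```

Run:
```python
from h import *
a=snap('top','t5.png');b=snap('side','s5.png')
print(manip.get_state()['force'])
o=np.zeros((600,800,3),np.uint8)
o[:,:300]=cv2.resize(a[150:230,260:300],(300,600),interpolation=2)
o[:,300:]=cv2.resize(b[160:256,220:300],(500,600),interpolation=2);cv2.imwrite('pics/c8.png',o)
```

```text
[-0.43121829  0.40529894  0.36847429]
```

>>> play_rows(targets="0 -4 -6 0 1;0 0 -6 0 1;0 0 -4 0 1;0 0 -1 0 1;0 0 0 0 1")

```text
time_s: 22.6
tool_pos: [0.5093, -0.1223, 0.1325]
tool_rot: [3.141, -0.0, 1.574]
force: [-0.2, 0.8, -0.2]
width: 0.006
finger_force: 0.0
```

>>> play_rows(targets="0 0 -1 0 1;0 0 -1 0 1;0 0 0 0 1")

```text
time_s: 22.98
tool_pos: [0.5093, -0.1224, 0.1305]
tool_rot: [3.141, -0.0, 1.574]
force: [0.4, -0.4, 0.3]
width: 0.003
finger_force: 0.0
```

No contact down to the closed strap's height, so the ring has snapped down. I'll withdraw upwards and check with the last picture.

>>> play_rows(targets="0 0 10 0 1;0 0 40 0 1;0 20 50 0 1;0 50 30 0 1;0 60 0 0 1;0 60 0 0 1;0 40 0 0 1;0 0 0 0 1;0 0 0 0 1")

```text
time_s: 24.1
tool_pos: [0.5095, 0.1066, 0.261]
tool_rot: [3.141, 0.0, 1.573]
force: [0.0, 0.2, -0.8]
width: 0.008
finger_force: 0.0
```

Run:
```python
from h import *
a=snap('top','t6.png');b=snap('side','s6.png')
o=np.zeros((600,800,3),np.uint8)
o[:,:300]=cv2.resize(a[150:230,255:295],(300,600),interpolation=2)
o[:,300:]=cv2.resize(b[160:256,220:300],(500,600),interpolation=2);cv2.imwrite('pics/c9.png',o)
```

```text
(no output)
```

View pics/c9.png

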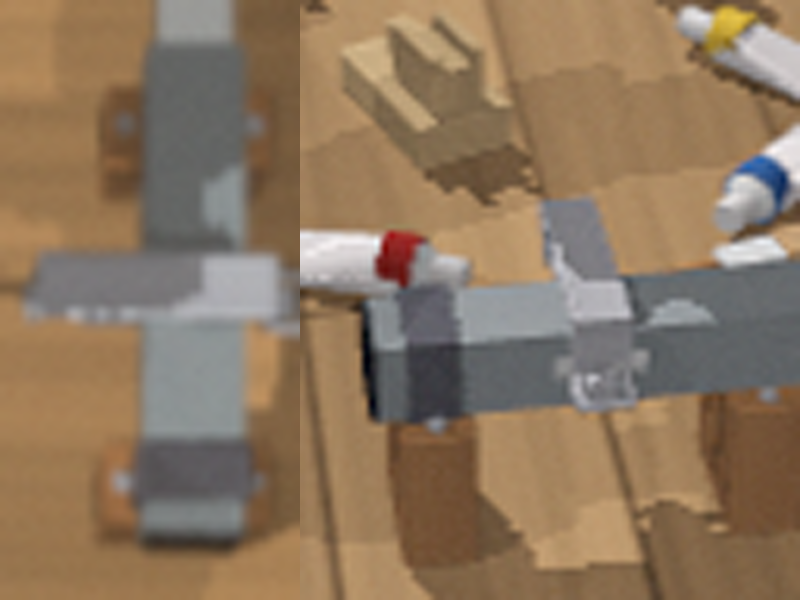

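The strap lies level over the leg at crop (600,300), and the loop is around the nose at (605,385). The ring is closed and the pin home, so I'm handing in.

```bash
python3 -c "
from plant import manip
print(manip.hand_in())"
```

```text
the job is handed in; nothing more can be done
None
```

The steel pin is fully home in the leg, its ring is snapped shut around the far end, the robot is clear, and the job is handed in at about 24 s with no verdict shown.

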